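# Clear the vacuum manifold and set its bleed valve

### The job

Get the vacuum manifold ready: with the counter brush, not with your fingers, sweep the four bits of scrap plastic off its perforated deck into the steel catch tray at the deck's end, and stand the brush back down on the bench. Then set the bleed valve by the handle on its wheel: close it clockwise to its stop, back it off exactly two full turns, and finish still gripping that handle, keeping it there. Leave the other things on the bench where they are.

Things in the scene. Friction and masses are not known exactly. Their poses are not given: they have to be found in the camera images.
- manifold: Vacuum manifold, fixed. Its flat perforated grey deck is 110 mm (own x) by 160 mm (own y), 50 mm above the bench. Origin: on the bench under the deck's centre; z up; +y points along the deck to the catch tray, -y along a pipe to the bleed valve, whose vertical axis is at (0, -190 mm); its hose tail ends at y = -263 mm. A gauge 47 mm high sticks out 31 mm from the +x face.
- tray: Steel catch tray, open on top, fixed on the bench 1 mm from the +y end of the deck: 140 mm (x) by 110 mm (y), walls and floor 3 mm, rim 30 mm above the bench, so 20 mm lower than the deck. Origin: centre of its underside; axes as the manifold's.
- brush: Counter brush standing on its bristles: black bristle block (rigid here) 128 x 20 x 34 mm; on it a wooden back 134 mm long, 26 wide, from 32 to 56 mm high; a round handle 19 mm thick sticks out 90 mm from the back's -x end at 46 mm height. About 0.12 kg. Origin: centre of the bristles' underside; x along its length, away from the handle; z up.
- brush_grip (a point): Where to grip the brush, near its centre of mass: in the wooden back, 15 mm from the middle towards the handle, 44 mm above the bristles' underside. Axes as the brush's; pinch across y (26 mm).
- scrap_corner: Scrap on the deck: grey L-shaped broken corner of a plastic rack, 20 x 18 mm, 13 high mm, about 12 g. Origin: centre of its underside.
- scrap_cap: Scrap on the deck: white ribbed screw cap, a flat disc 17 dia, 11 high mm, about 12 g. Origin: centre of its underside.
- scrap_stub: Scrap on the deck: white cut-off end of a tube, a ring 18 dia, 13 high mm, about 12 g. Origin: centre of its underside.
- scrap_block: Scrap on the deck: grey broken plastic block with two ribs, 20 x 11, 15 high mm, about 12 g. Origin: centre of its underside.
- valve_wheel (a joint): Turn of the bleed valve's wheel, rad: 0 = shut against the stop; grows as it opens, anticlockwise seen from above (one turn = 6.283); 31.4 = fully open. It starts less than one turn open. It stays where it is left (friction about 0.12 N m, some 2.5 N at the handle), and does not rise or sink.
- wheel_hub (a point): Centre of the valve wheel, on its vertical axis, at the rim's mid height, 86 mm above the bench. The steel wheel lies level, three spokes, 111 mm outer diameter, rim 11 mm thick.
- valve_handle: Black upright revolving handle on the wheel: 21 mm diameter, 57 mm long, axis 50 mm from the wheel's axis, foot at 92 and top at 149 mm above the bench. It spins freely on its pin, so a gripper can lead it round without turning. Origin: centre of its foot; own z up, own x and y spin with it. At shut it lies to the manifold's +x of the wheel's axis.
- tube_rack: Bystander: blue-green tube rack 101 x 193 x 28 mm, tubes to 44 mm high, far side of the bench. Origin: centre of its underside.
- small_rack: Bystander: red rack of small holes, 80 x 80 x 22 mm. Origin: centre of its underside.
- jar: Bystander: white plastic jar, 52 mm dia, 62 mm high. Origin: centre of its underside.
- reagent: Bystander: white reagent bottle with a blue cap, 60 mm dia, 110 mm high. Origin: centre of its underside.
- beaker: Bystander: glass beaker, 60 mm dia, 60 mm high. Origin: centre of its underside.
- marker: Bystander: marker pen, 115 mm long, 15 mm thick. Origin: middle of its underside, x along it.
- tube_box: Bystander: white freezer box, 70 x 70 x 45 mm. Origin: centre of its underside.
Things that resemble listed ones, but are neither listed nor needed, are in the scene too. Several things have the shape of the tray; the one meant has the colours described above.

How it is judged:
By the outcome, as a careful person would: the job done as asked, in the order asked, and still so for the second after the job is handed in, while the arm keeps its last pose, push and grip.
It also fails if it takes over 72 s, if anything falls off the work surface, if the arm or the gripper's body presses on something with over 40 N, if the wrist force passes 120 N, or if a joint passes its speed limit or range.

### The arm

A 6-joint arm with a two-finger parallel gripper is mounted at the origin on the work surface. World frame = base frame: x ahead of the robot, y to its left, z up, the work surface at z = 0. Lengths are in m, angles in rad, forces in N, time in s.
With the tool pointing down it reaches from about 0.375 to 0.825 m from the base axis. Payload 5.5 kg.
Tool frame: the origin (TCP) lies between the finger pads, 19 mm behind the fingertips; this is the grasp point; z points along the fingers, y is the line along which they close (so a half turn about z gives the same grasp; the last joint's range is limited). The gripper opens to 85 mm and grips with 20 to 120 N. Pads are 22 mm wide; open, the fingers measure 114 mm over their backs; the gripper's body (76 mm by 85 mm) begins 54 mm behind the grasp point. The pads swing forward as they close: fully open they stand 13 mm farther back than shut.
Start: joints at [1.239, 0.314, -0.047, 1.21, 0, 1.571], TCP at [0.195, 0.567, 0.25] pointing down, gripper open.
Joint ranges: [-2.67, 2.67], [-0.69, 1.73], [-1.03, 1.25], [-2.08, 2.16], [-1.42, 1.45], [-3.14, 3.14]. Speed limits (rad/s): [2.39, 2.39, 3.01, 3.14, 3.14, 3.14].

### API

Orientations are given as a rotation vector (axis times angle).
In Python, from bench import sense, get_image, calibration, close_job gives the robot as it stands.
- The arm moves only by the shell command python3 -m creep 'ROWS' [FORCE]. ROWS is a JSON object whose one key "increments" holds one flat list of numbers, 7 for each row, row after row: the turn, a rotation vector about the world's x, y, z in units of 8 degrees (1.0 is 8 degrees), then the shift along the world's x, y, z in mm, then the opening, from -1 (shut) to 1 (fully open). A call has 1 to 5 rows; each row is the pose to reach, as a shift and turn from the pose commanded when the call began; what a row does not reach only later rows make up. A row lasts 1/10 s, in which the tool goes at most 50 mm and 8.59 degrees, less where a joint would pass 70% of its speed; a pose out of reach is approached as far as the arm can. A call with a gripper value outside its range is refused whole. The fingers move at their own pace and stop on an object; FORCE is the grip in N (left out, the last holds). Time passes only in rows, so rows that repeat a pose let the fingers close. It gives the time, the measured TCP pose, the force, the opening and the grip force at its end, in the units of the state.
- sense(): the state, without advancing time (a new reading comes with each control period).
- get_image(name): name is "scene" or "top" or "wrist"; returns (picture, depth): 384x512x3 uint8, red, green, blue; 384x512 float32, m along the optical axis (not along the pixel's ray), 0 where there is no reading.
- calibration(name): a dict with "fx", "fy", "cx", "cy" (pixels), "rvec" (rotation vector, rad) and "tvec" (3), from world to camera coordinates, as OpenCV has them; the wrist camera has in their place "hand_eye" (4x4, takes a point from camera to tool coordinates, whose origin is the TCP and whose axes are the flange's). Camera axes: x right, y down, z forward; pixel columns grow to the right and rows downward; lengths in m; the calibration is good to about 2 mm. A picture is of the moment at which its call begins: read the wrist's pose just before it. calibration takes no time and is no camera call.
- close_job(): hands the job in; it is judged then, once.
The state is a dict: "clock": time; "joint_positions": joint angles; "qd": joint speeds; "joint_efforts": joint torques, N m; "ee_pos": TCP position; "eef_rot": TCP orientation; "contact_force": force on the tool from outside, world axes, zero at the start; "wrist_torque": the same for the moment, N m; "width": finger opening in m; "gripper_force": force on a finger pad.
Only numpy, scipy, OpenCV 4.12 (cv2) and the standard library are available. Lean on these libraries where they do the work, as an engineer would, in place of code of your own. Each camera call takes 0.05 s, during which the arm holds its last target. There are 200 camera calls.

## Working session

There is one attempt and no reset: what is moved stays moved. The work goes in short steps, Python scripts to look and compute and a shell command to move; the robot and the scene stay as the last step left them, time stands still between calls to the robot, and variables do not carry over. Pictures are saved under pics/ and viewed, at most 10 in all, crops included, and the job is handed in when it is done.

```bash
mkdir -p pics; ls; cat > h.py <<'E'
import numpy as np, cv2
from bench import sense, get_image, calibration, close_job
from scipy.spatial.transform import Rotation as R
def cam(name, st=None):
    c=calibration(name); K=np.array([[c['fx'],0,c['cx']],[0,c['fy'],c['cy']],[0,0,1]])
    if 'rvec' in c:
        Rw=R.from_rotvec(np.ravel(c['rvec'])).as_matrix(); t=np.ravel(c['tvec'])
        return K,Rw.T,-Rw.T@t
    st=st or sense(); T=np.eye(4); T[:3,:3]=R.from_rotvec(st['eef_rot']).as_matrix(); T[:3,3]=st['ee_pos']
    T=T@np.array(c['hand_eye']); return K,T[:3,:3],T[:3,3]
def ray(C,uv,z):
    K,Rc,o=C; uv=np.atleast_2d(uv).astype(float)
    d=(Rc@np.linalg.inv(K)@np.c_[uv,np.ones(len(uv))].T).T
    return o+d*((z-o[2])/d[:,2])[:,None]
def cloud(C,dep):
    K,Rc,o=C; v,u=np.mgrid[:dep.shape[0],:dep.shape[1]]
    p=np.stack([(u-K[0,2])/K[0,0]*dep,(v-K[1,2])/K[1,1]*dep,dep],-1)
    return p@Rc.T+o
def save(n,im,s=1): cv2.imwrite('pics/'+n,cv2.cvtColor(cv2.resize(im,None,fx=s,fy=s,interpolation=cv2.INTER_CUBIC),cv2.COLOR_RGB2BGR))
E
python3 - <<'E'
from h import *
for n in('top','scene'):
    im,d=get_image(n); save(n+'0.png',im,1.5); np.savez(n+'0.npz',im=im,d=d)
s=sense(); print(s['eef_rot'],s['ee_pos'],s['clock'])
E
```

```text
pics
[-5.18785212e-01 -3.09822637e+00  2.49037102e-03] [0.19528806 0.56680022 0.24919417] 0.1
```

View pics/top0.png

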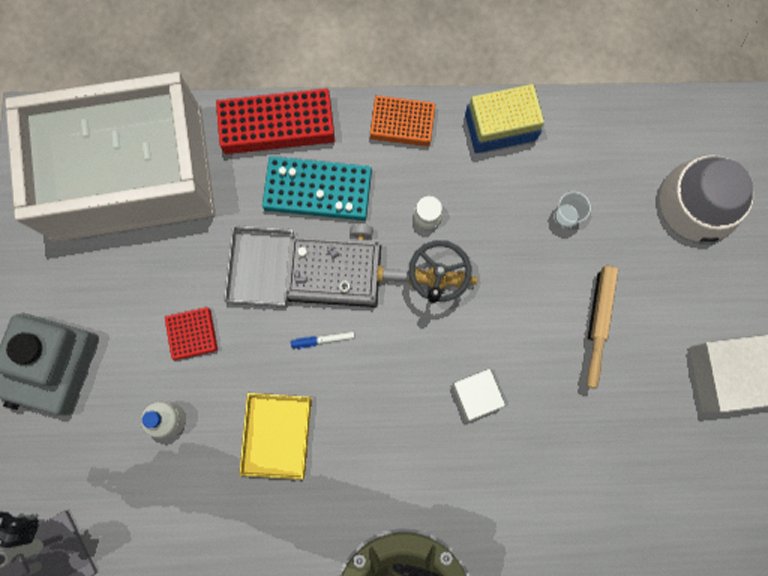

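View pics/scene0.png

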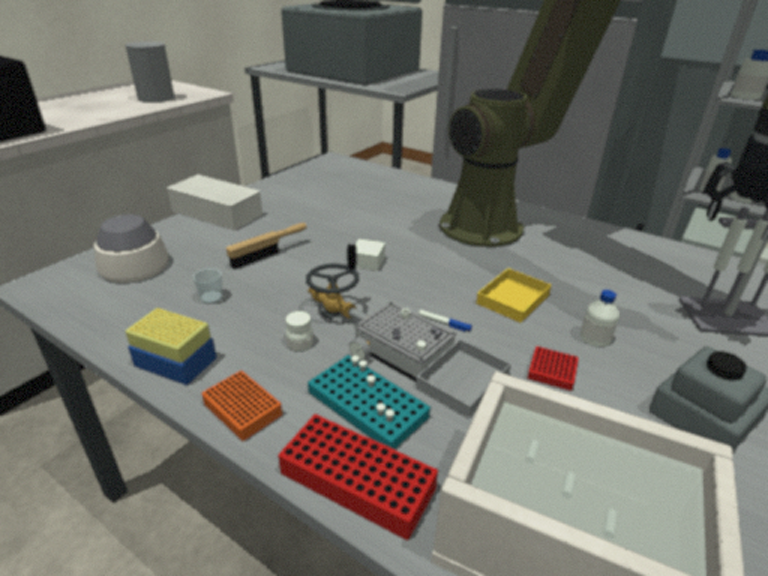

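Top view (1.5x pixels): manifold deck (335,272) with four scraps at (303,251), (334,252), (299,279), (344,287). The steel tray is at (262,267). The yellow tray at (276,436) has the same shape but the wrong colour. The valve wheel is at (440,271), its handle's top at about (436,294). The brush is at (603,320), handle towards the robot.

```bash
cat > m.py <<'E'
from h import *
f=np.load('top0.npz'); im,d=f['im'],f['d']; C=cam('top'); P=cloud(C,d)
v,u=np.mgrid[:384,:512]; U,V=u*1.5,v*1.5
print('bench z',np.median(P[(abs(U-560)<20)&(abs(V-450)<20)][:,2]),'cam',C[2])
def box(x0,x1,y0,y1,z0,z1): return (U>x0)&(U<x1)&(V>y0)&(V<y1)&(P[...,2]>z0)&(P[...,2]<z1)
def rect(m,n):
    r=cv2.minAreaRect((P[m][:,:2]*1000).astype(np.float32)); print(n,m.sum(),np.round(r[0],1),np.round(r[1],1),round(r[2],2),'z',np.round(np.percentile(P[m][:,2],[10,50,90]),4)); 
rect(box(280,390,230,312,.044,.056),'deck')
rect(box(222,296,220,310,.022,.036),'trayrim')
rect(box(400,480,232,310,.075,.10),'wheel')
rect(box(400,480,232,320,.12,.16),'handle')
rect(box(570,630,255,400,.03,.07),'brush')
m=box(570,630,255,400,.04,.07); q=P[m]; c=q[:,:2].mean(0); w=np.linalg.svd(q[:,:2]-c,full_matrices=False)[2][0]; print(c,w)
m=box(280,390,230,312,.054,.075).astype(np.uint8); n,l,st,ce=cv2.connectedComponentsWithStats(m)
for i in range(1,n):
    if st[i,4]>4: rect(l==i,'scrap')
# colour: wheel & brush
hsv=cv2.cvtColor(im,cv2.COLOR_RGB2HSV)
wood=(hsv[...,0]<22)&(hsv[...,0]>8)&(hsv[...,1]>70)&(hsv[...,2]>120)&(U>570)&(U<630)&(V>255)&(V<400)
uv=np.c_[u[wood],v[wood]]; r=cv2.minAreaRect((ray(C,uv,.056)[:,:2]*1000).astype(np.float32)); print('wood',wood.sum(),r); print(cv2.boxPoints(r))
crop=im[140:220,140:440]; save('crop0.png',crop,2.6)
E
python3 m.py
```

```text
bench z 0.0007396460689741424 cam [0.31009214 0.02548766 1.31807654]
deck 2235 [587.5 110.2] [165.9 126.5] 84.86 z [0.0476 0.0511 0.0542]
trayrim 238 [591.8 240.6] [128.  141.8] 85.25 z [0.0241 0.0295 0.0332]
wheel 614 [562.4 -74.7] [107.2 108.5] 5.78 z [0.0881 0.0914 0.0952]
handle 64 [513.3 -61.1] [18.6 18. ] 32.67 z [0.1341 0.147  0.1525]
brush 794 [ 463.9 -362.1] [ 27.8 220.1] 77.5 z [0.0496 0.0554 0.0594]
[ 0.47239987 -0.36190942] [-0.97490184  0.22263515]
scrap 9 [622.1 151.1] [ 8.4 10.5] 1.28 z [0.0546 0.0553 0.0559]
scrap 7 [621.7  46.5] [ 4.  11.5] 44.0 z [0.0543 0.0549 0.0566]
scrap 40 [612.2 168. ] [24.2 15.6] 29.68 z [0.0551 0.0601 0.0638]
scrap 38 [608.2 113.6] [21.8 16.4] 25.39 z [0.0557 0.0621 0.067 ]
scrap 6 [605.   61.6] [ 2.7 10.7] 89.39 z [0.0541 0.0547 0.0563]
scrap 8 [577.4  48. ] [15.7  4.9] 29.7 z [0.0543 0.0555 0.0567]
scrap 47 [559.7 168.9] [40.4 14.7] 53.9 z [0.0551 0.0604 0.066 ]
scrap 8 [559.8 114.2] [ 5.3 10.7] 89.28 z [0.0542 0.0549 0.056 ]
scrap 29 [543.9  90.5] [18.5 17.7] 30.06 z [0.0553 0.0616 0.0657]
scrap 6 [546.3 193. ] [4.  9.4] 75.56 z [0.0543 0.0548 0.0562]
scrap 9 [528.8  65.7] [14.7  9.4] 20.44 z [0.0542 0.0555 0.0562]
wood 683 ((463.10577392578125, -361.5174560546875), (24.708072662353516, 219.6995849609375), 76.91246795654297)
[[ 353.31186 -348.67627]
 [ 567.3048  -398.42493]
 [ 572.89966 -374.35864]
 [ 358.90674 -324.61   ]]
```

View pics/crop0.png

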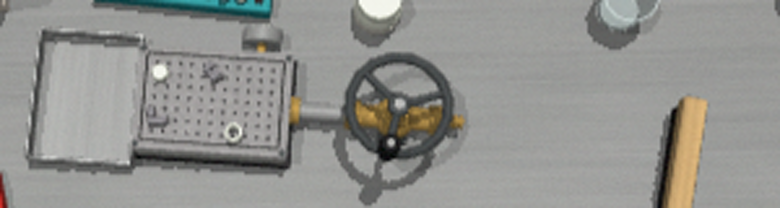

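Steel tray confirmed: in the crop it is the grey one directly against the deck's end, so the yellow one is the decoy. Only one brush and one valve fit. Moving towards the brush, with a wrist look at the manifold on the way.

```bash
python3 -m creep '{"increments":[0,0,0.2,33,-37,0,1, 0,0,0.4,66,-74,0,1, 0,0,0.6,99,-111,0,1, 0,0,0.76,132,-148,0,1, 0,0,0.76,165,-185,0,1]}' && python3 -m creep '{"increments":[0,0,0,33,-37,10,1, 0,0,0,66,-74,20,1, 0,0,0,99,-111,30,1, 0,0,0,120,-160,40,1, 0,0,0,130,-200,50,1]}' && python3 -m creep '{"increments":[0,0,0,10,-48,10,1, 0,0,0,20,-96,20,1, 0,0,0,20,-110,30,1, 0,0,0,20,-110,30,1, 0,0,0,20,-110,30,1]}'
python3 - <<'E'
from h import *
s=sense(); im,d=get_image('wrist'); save('w1.png',im,1.5); np.savez('w1.npz',im=im,d=d,p=s['ee_pos'],r=s['eef_rot'])
E
```

```text
clock: 0.6
ee_pos: [0.3612, 0.3806, 0.2497]
eef_rot: [-0.352, -3.122, 0.001]
contact_force: [1.6, 0.8, -0.7]
width: 0.0857
gripper_force: 0.0
clock: 1.1
ee_pos: [0.4914, 0.1803, 0.2996]
eef_rot: [-0.354, -3.121, 0.001]
contact_force: [1.0, 0.6, 0.6]
width: 0.0857
gripper_force: 0.0
clock: 1.6
ee_pos: [0.5103, 0.0727, 0.3298]
eef_rot: [-0.354, -3.121, -0.001]
contact_force: [0.2, -0.1, 0.5]
width: 0.0851
gripper_force: 0.0
```

View pics/w1.png

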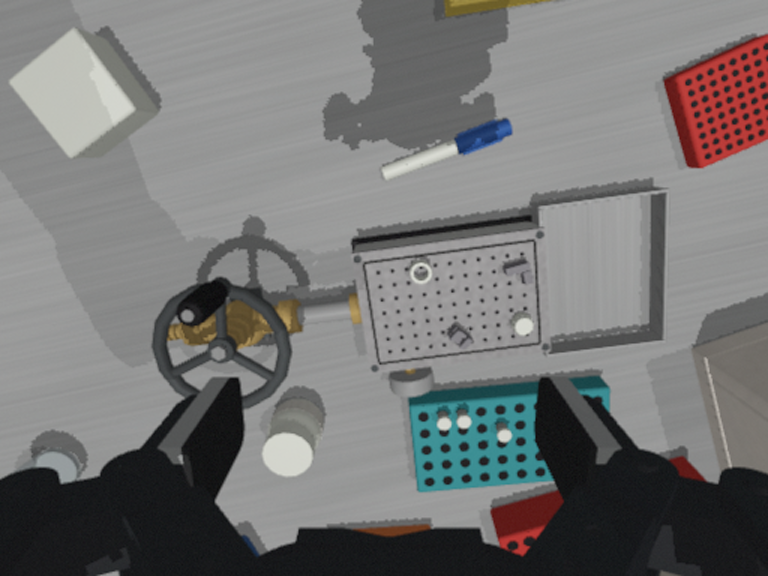

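Wrist view (1.5x pixels): deck top corners about (356,254), (541,230), (547,350), (374,371). Stub (421,272), corner (516,268), block (458,333), cap (523,326). Hub (221,350), handle top (189,315).

```bash
python3 - <<'E'
from h import *
f=np.load('w1.npz'); C=cam('wrist',dict(ee_pos=f['p'],eef_rot=f['r']))
g=lambda uv,z:np.round(ray(C,np.array(uv)/1.5,z)*1000,1)[:,:2]
c=g([(356,254),(541,230),(547,350),(374,371)],.05); print(c,c.mean(0))
print('lens',np.linalg.norm(np.diff(np.r_[c,c[:1]],axis=0),axis=1), 'yaw',[np.degrees(np.arctan2(*(b-a)))for a,b in((c[0],c[1]),(c[3],c[2]))])
print('scr',g([(421,272),(516,268),(458,333),(523,326)],.06))
print('hub',g([(221,350)],.092),'htop',g([(189,315)],.149))
P=cloud(C,f['d'])
m=(P[...,2]>.046)&(P[...,2]<.056);m[:,:235]=0;m[250:]=0
r=cv2.minAreaRect((P[m][:,:2]*1000).astype(np.float32));print(r, np.median(P[m][:,2]))
m=(P[...,2]>.08)&(P[...,2]<.10);v,u=np.mgrid[:384,:512];m&=(u<200)&(v>180)&(v<275)
r=cv2.minEnclosingCircle((P[m][:,:2]*1000).astype(np.float32));print('wheel',r)
E
```

```text
[[518.7  44.1]
 [533.1 196. ]
 [639.4 186.4]
 [625.   34. ]] [579.05  115.125]
lens [152.58102765 106.73260982 153.07880324 106.7787432 ] yaw [np.float64(5.415410762710912), np.float64(5.397748776480388)]
scr [[543.1  93.2]
 [557.2 169.2]
 [602.1 112.8]
 [608.2 167.2]]
hub [[561.2 -72.9]] htop [[514.2 -59.6]]
((601.01953125, 209.21998596191406), (365.5487976074219, 130.9011993408203), 76.64900970458984) 0.04942513914532315
wheel ((559.7118530273438, -71.55333709716797), 56.87458038330078)
```

```bash
python3 -m creep '{"increments":[0,0,0,-2,-48,0,1, 0,0,0,-4,-96,0,1, 0,0,0,-6,-144,-10,1, 0,0,0,-8,-192,-20,1, 0,0,0,-10,-240,-30,1]}' && python3 -m creep '{"increments":[0,0,0,-2,-48,-10,1, 0,0,0,-4,-96,-20,1, 0,0,0,-6,-144,-40,1, 0,0,0,-9,-190,-60,1, 0,0,0,-9,-201,-80,1]}' && python3 -m creep '{"increments":[0,0,0,0,0,-30,1, 0,0,0,0,0,-30,1]}'
python3 - <<'E'
from h import *
s=sense(); im,d=get_image('wrist'); save('w2.png',im,1.5); np.savez('w2.npz',im=im,d=d,p=s['ee_pos'],r=s['eef_rot'])
C=cam('wrist',s)
hsv=cv2.cvtColor(im,cv2.COLOR_RGB2HSV)
m=((hsv[...,0]<24)&(hsv[...,0]>7)&(hsv[...,1]>70)&(hsv[...,2]>110)).astype(np.uint8)
n,l,st,ce=cv2.connectedComponentsWithStats(m); i=1+np.argmax(st[1:,4]); v,u=np.where(l==i); print(st[i])
q=ray(C,np.c_[u,v],.056)[:,:2]*1000; r=cv2.minAreaRect(q.astype(np.float32)); print(r); print(cv2.boxPoints(r))
P=cloud(C,d); print('z',np.percentile(P[l==i][:,2],[5,50,95]))
E
```

```text
clock: 2.15
ee_pos: [0.5005, -0.1676, 0.2991]
eef_rot: [-0.349, -3.122, -0.001]
contact_force: [0.9, 0.2, -0.7]
width: 0.0855
gripper_force: 0.0
clock: 2.65
ee_pos: [0.4918, -0.3711, 0.2182]
eef_rot: [-0.355, -3.121, 0.001]
contact_force: [0.6, 0.7, 0.6]
width: 0.0856
gripper_force: 0.0
clock: 2.85
ee_pos: [0.4897, -0.3658, 0.1849]
eef_rot: [-0.351, -3.115, -0.008]
contact_force: [-0.3, 0.1, 0.5]
width: 0.0854
gripper_force: 0.0
[ 240    1   32  283 6877]
((462.70501708984375, -361.20111083984375), (24.710636138916016, 215.8513946533203), 76.9054946899414)
[[ 354.78644 -348.78375]
 [ 565.0252  -397.68658]
 [ 570.6236  -373.61847]
 [ 360.38483 -324.71564]]
z [0.05214094 0.05499337 0.05638694]
```

View pics/w2.png

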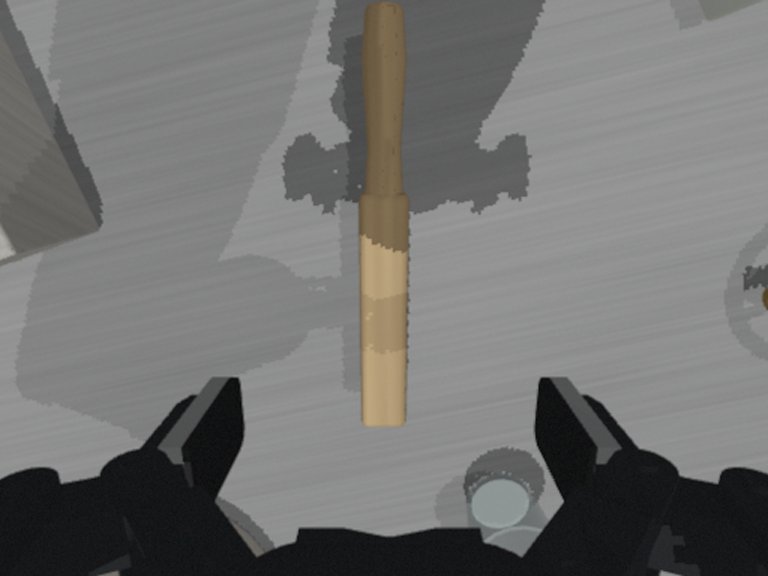

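The wrist view shows the brush centred between the open fingers, its back spanning rows 195–426 at column 384, with nothing nearby. Descending and gripping.

```bash
python3 -m creep '{"increments":[0,0,0,-3,1,-45,1, 0,0,0,-3,1,-90,1, 0,0,0,-3,1,-125,0.5, 0,0,0,-3,1,-146,0, 0,0,0,-3,1,-146,-0.2]}' 60 && python3 -m creep '{"increments":[0,0,0,0,0,0,-1, 0,0,0,0,0,0,-1, 0,0,0,0,0,0,-1, 0,0,0,0,0,0,-1, 0,0,0,0,0,0,-1]}' 60
```

```text
clock: 3.4
ee_pos: [0.4878, -0.3653, 0.0423]
eef_rot: [-0.35, -3.118, -0.004]
contact_force: [0.4, 0.8, -0.2]
width: 0.044
gripper_force: 0.0
clock: 3.9
ee_pos: [0.4898, -0.3685, 0.046]
eef_rot: [0.353, 3.118, -0.002]
contact_force: [0.4, 0.8, 7.1]
width: 0.0249
gripper_force: 62.9
```

```bash
python3 -m creep '{"increments":[0,0,0,0,0,30,-1, 0,0,0,0,0,75,-1, 0,0,0,0,0,120,-1, 0,0,0,0,0,165,-1, 0,0,0,0,10,190,-1]}' && python3 -m creep '{"increments":[0,0,0.2,8,45,5,-1, 0,0,0.4,16,92,5,-1, 0,0,0.6,24,140,5,-1, 0,0,0.8,32,188,5,-1, 0,0,0.96,40,236,5,-1]}' && python3 -m creep '{"increments":[0,0,0,8,48,0,-1, 0,0,0,16,96,0,-1, 0,0,0,24,144,0,-1, 0,0,0,30,177,0,-1, 0,0,0,30,177,0,-1]}' 
python3 - <<'E'
from h import *
for _ in range(3): s=sense(); print(s['ee_pos'],s['eef_rot'],s['contact_force'])
E
```

```text
clock: 4.4
ee_pos: [0.4895, -0.3594, 0.2388]
eef_rot: [0.355, 3.116, -0.005]
contact_force: [0.8, -1.1, -0.8]
width: 0.0253
gripper_force: 61.8
clock: 4.9
ee_pos: [0.5283, -0.1201, 0.2396]
eef_rot: [0.143, 3.137, -0.0]
contact_force: [1.6, -1.0, -0.5]
width: 0.0249
gripper_force: 61.8
clock: 5.4
ee_pos: [0.5589, 0.0592, 0.2393]
eef_rot: [0.136, 3.138, 0.002]
contact_force: [-0.5, -0.4, -0.2]
width: 0.0252
gripper_force: 61.8
[0.55889088 0.05917416 0.23931902] [1.35836022e-01 3.13785236e+00 2.30051356e-03] [-0.47259388 -0.38790805 -0.21626026]
[0.55889088 0.05917416 0.23931902] [1.35836022e-01 3.13785236e+00 2.30051356e-03] [-0.47259388 -0.38790805 -0.21626026]
[0.55889088 0.05917416 0.23931902] [1.35836022e-01 3.13785236e+00 2.30051356e-03] [-0.47259388 -0.38790805 -0.21626026]
```

```bash
python3 -m creep '{"increments":[0,0,0,0,0,-45,-1, 0,0,0,0,0,-90,-1, 0,0,0,0,0,-125,-1, 0,0,0,0,0,-138,-1, 0,0,0,0,0,-140,-1]}' && python3 -m creep '{"increments":[0,0,0,0,0,-2,-1, 0,0,0,0,0,-2,-1]}' && python3 -m creep '{"increments":[0,0,0,0,0,-2,-1, 0,0,0,0,0,-2,-1]}'&& python3 -m creep '{"increments":[0,0,0,0,0,-2,-1, 0,0,0,0,0,-2,-1]}'
```

```text
clock: 5.9
ee_pos: [0.5571, 0.0544, 0.0978]
eef_rot: [-0.145, -3.135, 0.001]
contact_force: [-0.2, -0.3, -0.9]
width: 0.0251
gripper_force: 61.8
clock: 6.1
ee_pos: [0.56, 0.0552, 0.0989]
eef_rot: [0.144, 3.135, 0.001]
contact_force: [-0.1, -0.4, -0.8]
width: 0.0255
gripper_force: 61.8
clock: 6.3
ee_pos: [0.5592, 0.0553, 0.096]
eef_rot: [0.144, 3.137, 0.0]
contact_force: [-0.1, 0.4, 0.5]
width: 0.0249
gripper_force: 61.9
clock: 6.5
ee_pos: [0.5592, 0.0553, 0.0959]
eef_rot: [0.144, 3.136, 0.0]
contact_force: [-5.6, -1.4, 18.4]
width: 0.0252
gripper_force: 64.3
```

```bash
python3 -m creep '{"increments":[0,0,0,0,0,2,-1, 0,0,0,1,10,2,-1, 0,0,0,2,20,2,-1, 0,0,0,3,30,2,-1, 0,0,0,3.8,40,2,-1]}' && python3 -m creep '{"increments":[0,0,0,1,10,0,-1, 0,0,0,2,20,0,-1, 0,0,0,3,30,0,-1, 0,0,0,3.8,40,0,-1, 0,0,0,4.7,50,0,-1]}' && python3 -m creep '{"increments":[0,0,0,1,10,0,-1, 0,0,0,2,20,0,-1, 0,0,0,3,30,0,-1, 0,0,0,3.8,40,0,-1, 0,0,0,4.7,50,0,-1]}' && python3 -m creep '{"increments":[0,0,0,1,9,0,-1, 0,0,0,1.7,18,0,-1, 0,0,0,1.7,18,0,-1, 0,0,0,1.7,18,30,-1, 0,0,0,1.7,18,70,-1]}' && python3 -m creep '{"increments":[0,0,0,0,-40,40,-1, 0,0,0,-10,-85,60,-1, 0,0,0,-20,-130,70,-1, 0,0,0,-25,-175,70,-1, 0,0,0,-30,-220,70,-1]}'
python3 - <<'E'
from h import *
im,d=get_image('top'); save('top1.png',im[130:230,130:330],3.5)
E
```

```text
clock: 7.0
ee_pos: [0.5634, 0.0951, 0.096]
eef_rot: [0.145, 3.136, -0.004]
contact_force: [0.0, -4.5, 6.7]
width: 0.0254
gripper_force: 62.9
clock: 7.5
ee_pos: [0.568, 0.1451, 0.096]
eef_rot: [0.145, 3.136, -0.004]
contact_force: [-0.3, -5.9, 6.9]
width: 0.025
gripper_force: 63.0
clock: 8.0
ee_pos: [0.5725, 0.1954, 0.0959]
eef_rot: [0.145, 3.136, -0.003]
contact_force: [-0.3, -3.6, 5.8]
width: 0.025
gripper_force: 62.8
clock: 8.5
ee_pos: [0.571, 0.2128, 0.1628]
eef_rot: [-0.143, -3.132, 0.004]
contact_force: [0.9, 0.8, -0.5]
width: 0.0254
gripper_force: 61.8
clock: 9.0
ee_pos: [0.5429, -0.0084, 0.2355]
eef_rot: [0.143, 3.137, 0.0]
contact_force: [-0.1, -0.9, -1.5]
width: 0.025
gripper_force: 61.9
```

View pics/top1.png

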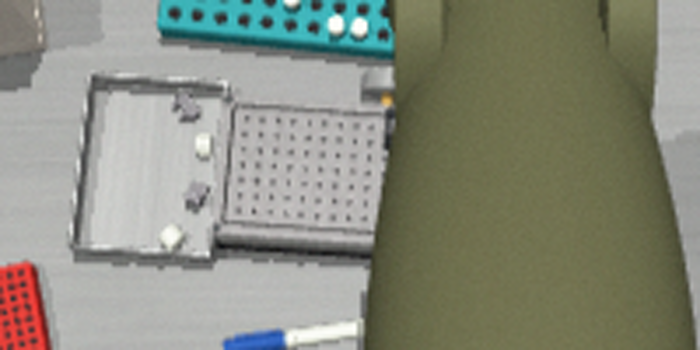

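The crop shows a bare deck and all four scraps inside the steel tray, at (187,105), (204,146), (197,195), (171,237). Returning the brush to where it stood.

```bash
python3 -m creep '{"increments":[0,0,-0.2,-7,-48,5,-1, 0,0,-0.4,-14,-96,5,-1, 0,0,-0.6,-21,-144,5,-1, 0,0,-0.8,-28,-192,5,-1, 0,0,-0.96,-35,-240,5,-1]}' && python3 -m creep '{"increments":[0,0,0,-7,-45,-10,-1, 0,0,0,-14,-90,-40,-1, 0,0,0,-21,-120,-85,-1, 0,0,0,-21,-120,-130,-1, 0,0,0,-21,-120,-170,-1]}' && python3 -m creep '{"increments":[0,0,0,0,0,-12,-1, 0,0,0,0,0,-18,-1, 0,0,0,0,0,-20,-1, 0,0,0,0,0,-20,-1]}'&& python3 -m creep '{"increments":[0,0,0,0,0,-2,-1, 0,0,0,0,0,-2,-1]}'
```

```text
clock: 9.55
ee_pos: [0.5077, -0.2482, 0.2397]
eef_rot: [-0.355, -3.121, -0.001]
contact_force: [0.9, -0.6, -1.0]
width: 0.0251
gripper_force: 61.8
clock: 10.05
ee_pos: [0.4862, -0.3676, 0.0673]
eef_rot: [-0.358, -3.12, -0.001]
contact_force: [0.6, 0.3, -1.4]
width: 0.025
gripper_force: 61.8
clock: 10.45
ee_pos: [0.4889, -0.3674, 0.052]
eef_rot: [0.353, 3.119, -0.003]
contact_force: [0.1, 0.1, -1.1]
width: 0.0254
gripper_force: 61.8
clock: 10.65
ee_pos: [0.4882, -0.3671, 0.0493]
eef_rot: [0.353, 3.12, -0.002]
contact_force: [0.8, -0.2, -2.4]
width: 0.0249
gripper_force: 61.8
```

```bash
python3 -m creep '{"increments":[0,0,0,0,0,-2,-1, 0,0,0,0,0,-2,-1]}' && python3 -m creep '{"increments":[0,0,0,0,0,-1,-1, 0,0,0,0,0,-1.5,-1]}'&& python3 -m creep '{"increments":[0,0,0,0,0,0,-1, 0,0,0,0,0,-1,-1]}'
```

```text
clock: 10.85
ee_pos: [0.4874, -0.3667, 0.0461]
eef_rot: [0.354, 3.121, -0.0]
contact_force: [0.7, 0.3, -1.3]
width: 0.025
gripper_force: 61.8
clock: 11.05
ee_pos: [0.4874, -0.3668, 0.0459]
eef_rot: [0.354, 3.121, -0.0]
contact_force: [-4.3, 2.7, 14.9]
width: 0.025
gripper_force: 63.9
clock: 11.25
ee_pos: [0.4874, -0.3668, 0.0459]
eef_rot: [0.354, 3.121, -0.001]
contact_force: [-9.2, 5.6, 26.1]
width: 0.0251
gripper_force: 65.5
```

```bash
python3 -m creep '{"increments":[0,0,0,0,0,2.5,-1, 0,0,0,0,0,2.5,-0.2, 0,0,0,0,0,2.5,0.2, 0,0,0,0,0,2.5,0.6, 0,0,0,0,0,2.5,0.8]}' && python3 -m creep '{"increments":[0,0,0,0,0,10,1, 0,0,0,0,0,50,1, 0,0,0,0,0,95,1, 0,0,0,0,0,140,1, 0,0,0,0,10,160,1]}' && python3 -m creep '{"increments":[0,0,0.2,4,48,10,1, 0,0,0.4,8,96,10,1, 0,0,0.6,12,144,10,1, 0,0,0.8,16,192,10,1, 0,0,0.96,20,236,10,1]}' && python3 -m creep '{"increments":[0,0,0,0,0,0,1, 0,0,0,0,0,0,1]}'
python3 - <<'E'
from h import *
s=sense(); im,d=get_image('wrist'); save('w3.png',im,1.2); np.savez('w3.npz',im=im,d=d,p=s['ee_pos'],r=s['eef_rot']); print(s['ee_pos'],s['eef_rot'])
im,d=get_image('top'); C=cam('top');P=cloud(C,d); v,u=np.mgrid[:384,:512]
m=(u>380)&(u<420)&(v>170)&(v<267)&(P[...,2]>.03)&(P[...,2]<.08); print(cv2.minAreaRect((P[m][:,:2]*1000).astype(np.float32)),np.percentile(P[m][:,2],[10,50,90]))
E
```

```text
clock: 11.75
ee_pos: [0.4872, -0.3666, 0.0457]
eef_rot: [-0.354, -3.121, -0.0]
contact_force: [1.0, -1.0, 0.8]
width: 0.0758
gripper_force: 0.0
clock: 12.25
ee_pos: [0.4891, -0.3587, 0.2116]
eef_rot: [0.355, 3.115, -0.006]
contact_force: [-0.2, -0.2, 0.5]
width: 0.0855
gripper_force: 0.0
clock: 12.75
ee_pos: [0.5072, -0.1187, 0.2169]
eef_rot: [0.142, 3.137, 0.0]
contact_force: [0.4, -0.4, -0.1]
width: 0.0851
gripper_force: 0.0
clock: 12.95
ee_pos: [0.5076, -0.12, 0.2167]
eef_rot: [0.14, 3.138, -0.001]
contact_force: [-0.6, -0.0, 0.6]
width: 0.0855
gripper_force: 0.0
[ 0.50757985 -0.11996445  0.21674754] [ 1.40261817e-01  3.13767544e+00 -1.04600581e-03]
((461.96551513671875, -361.3499450683594), (28.57355499267578, 221.0845184326172), 77.29359436035156) [0.04943447 0.05538801 0.05926304]
```

View pics/w3.png

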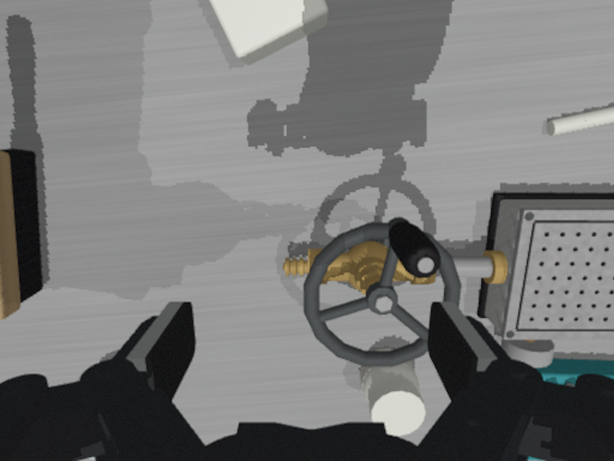

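The brush stands where it was. In the wrist view (1.2x pixels) the handle top is at (426,264) and the hub at (382,300).

```bash
python3 - <<'E'
from h import *
f=np.load('w3.npz'); C=cam('wrist',dict(ee_pos=f['p'],eef_rot=f['r']))
print(ray(C,[[426/1.2,264/1.2]],.149)*1000, ray(C,[[382/1.2,300/1.2]],.094)*1000)
P=cloud(C,f['d']); v,u=np.mgrid[:384,:512]
m=(P[...,2]>.13)&(P[...,2]<.16)&(u>300)&(u<400)&(v>170)&(v<240); print(m.sum(),P[m].max(0),cv2.minEnclosingCircle((P[m&(P[...,2]>.14)][:,:2]*1000).astype(np.float32)))
m=(P[...,2]>.08)&(P[...,2]<.10)&(u>230)&(u<390)&(v>150)&(v<310); print(cv2.minEnclosingCircle((P[m][:,:2]*1000).astype(np.float32)))
E
```

```text
[[513.78345214 -60.54748336 149.        ]] [[559.78993381 -75.4851549   94.        ]]
959 [ 0.52233853 -0.05159662  0.15106082] ((513.27734375, -61.2635612487793), 9.773945808410645)
((558.9277954101562, -74.82866668701172), 56.641273498535156)
```

```bash
python3 -m creep '{"increments":[0,0,0,3,30,0,1, 0,0,0,6,59,0,1, 0,0,0,6,59,-35,1, 0,0,0,6,59,-70,1, 0,0,0,6,59,-90,0.5]}' 40 && python3 -m creep '{"increments":[0,0,0,0,0,0,-0.4, 0,0,0,0,0,0,-1, 0,0,0,0,0,0,-1, 0,0,0,0,0,0,-1, 0,0,0,0,0,0,-1]}' 40; python3 -m creep '{"increments":[0,0,0,0,0,0,-1]}'
```

```text
clock: 13.55
ee_pos: [0.5121, -0.063, 0.1237]
eef_rot: [-0.147, -3.136, 0.0]
contact_force: [-0.7, 0.7, 0.4]
width: 0.0732
gripper_force: 0.0
clock: 14.05
ee_pos: [0.5146, -0.0623, 0.1277]
eef_rot: [0.144, 3.135, -0.001]
contact_force: [-0.8, -1.5, 6.5]
width: 0.0201
gripper_force: 39.0
clock: 14.15
ee_pos: [0.5146, -0.0623, 0.1277]
eef_rot: [0.144, 3.135, -0.002]
contact_force: [-1.3, -0.7, 5.7]
width: 0.0197
gripper_force: 39.0
```

```bash
python3 -m creep '{"increments":[0,0,0,6.2,13.4,0,-1, 0,0,0,16.1,24.4,0,-1, 0,0,0,28.8,32,0,-1, 0,0,0,43.2,35.6,0,-1, 0,0,0,57.9,34.8,0,-1]}' 60; python3 -m creep '{"increments":[0,0,0,0,0,0,-1, 0,0,0,0,0,0,-1]}'
```

```text
clock: 14.65
ee_pos: [0.572, -0.0265, 0.1277]
eef_rot: [0.142, 3.137, -0.001]
contact_force: [-4.9, -1.7, 9.9]
width: 0.0198
gripper_force: 58.9
clock: 14.85
ee_pos: [0.5737, -0.027, 0.1278]
eef_rot: [0.143, 3.134, -0.0]
contact_force: [2.7, -0.6, 5.2]
width: 0.0196
gripper_force: 58.7
```

```bash
python3 -m creep '{"increments":[0,0,0,14.1,-5.5,0,-1, 0,0,0,26.3,-15.3,0,-1, 0,0,0,34.8,-28.5,0,-1, 0,0,0,38.6,-41.8,0,-1, 0,0,0,38.6,-41.8,0,-1]}'; python3 -m creep '{"increments":[0,0,0,0.4,-5,0,-1, 0,0,0,0.4,-5,0,-1]}';  python3 -m creep '{"increments":[0,0,0,0.1,-3,0,-1, 0,0,0,0.1,-3,0,-1]}'; python3 -m creep '{"increments":[0,0,0,0,-2,0,-1, 0,0,0,0,-2,0,-1]}'
```

```text
clock: 15.35
ee_pos: [0.6124, -0.07, 0.1278]
eef_rot: [0.145, 3.133, -0.001]
contact_force: [4.4, -2.4, 4.3]
width: 0.0197
gripper_force: 59.1
clock: 15.55
ee_pos: [0.6126, -0.0739, 0.1278]
eef_rot: [0.144, 3.133, 0.001]
contact_force: [4.7, 0.7, 6.0]
width: 0.0198
gripper_force: 58.9
clock: 15.75
ee_pos: [0.6126, -0.0765, 0.1278]
eef_rot: [0.143, 3.133, 0.001]
contact_force: [4.7, 1.8, 4.7]
width: 0.0195
gripper_force: 58.9
clock: 15.95
ee_pos: [0.6125, -0.0784, 0.1278]
eef_rot: [0.143, 3.133, 0.001]
contact_force: [3.7, 1.3, 6.3]
width: 0.0197
gripper_force: 58.9
```

```bash
python3 -m creep '{"increments":[0,0,0,-0.1,-1.5,0,-1, 0,0,0,-0.1,-1.5,0,-1]}';  python3 -m creep '{"increments":[0,0,0,-0.1,-1.5,0,-1, 0,0,0,-0.1,-1.5,0,-1]}'; python3 -m creep '{"increments":[0,0,0,-0.1,-1.5,0,-1, 0,0,0,-0.1,-1.5,0,-1]}'
```

```text
clock: 16.15
ee_pos: [0.6124, -0.0798, 0.1278]
eef_rot: [0.143, 3.133, 0.002]
contact_force: [4.3, 1.3, 6.4]
width: 0.0195
gripper_force: 58.9
clock: 16.35
ee_pos: [0.6124, -0.0805, 0.1278]
eef_rot: [0.142, 3.133, 0.004]
contact_force: [4.9, 4.3, 7.0]
width: 0.0198
gripper_force: 58.9
clock: 16.55
ee_pos: [0.6124, -0.0807, 0.1278]
eef_rot: [0.141, 3.133, 0.009]
contact_force: [4.2, 8.0, 4.9]
width: 0.0197
gripper_force: 59.1
```

```bash
python3 -m creep '{"increments":[0,0,0,-0.1,-2,0,-1, 0,0,0,-0.1,-2,0,-1]}';  python3 -m creep '{"increments":[0,0,0,0,3.5,0,-1, 0,0,0,0,3.5,0,-1]}'
```

```text
clock: 16.75
ee_pos: [0.6124, -0.0809, 0.1278]
eef_rot: [0.139, 3.133, 0.014]
contact_force: [4.4, 14.3, 6.9]
width: 0.0199
gripper_force: 59.4
clock: 16.95
ee_pos: [0.6123, -0.0804, 0.1278]
eef_rot: [0.141, 3.133, 0.003]
contact_force: [4.4, 4.3, 4.2]
width: 0.0195
gripper_force: 59.3
```

The stop is reached: force rises to 14 N with no further motion, at TCP (612.4, -80.6), which is -5.4° about the fitted centre, as the geometry predicts. Working out the circle steps.

```bash
python3 - <<'E'
import numpy as np
for k in range(5):
    a0=-5.4+72*k; a=np.radians(a0+14.4*np.arange(6)); p=50*np.c_[np.cos(a),np.sin(a)]; print(k,np.round(p[1:]-p[0],1).tolist())
E
```

```text
0 [[-0.4, 12.5], [-3.9, 24.6], [-10.3, 35.4], [-19.1, 44.2], [-29.9, 50.6]]
1 [[-12.0, 3.5], [-24.6, 3.9], [-36.8, 1.2], [-48.0, -4.5], [-57.4, -12.8]]
2 [[-7.0, -10.4], [-11.3, -22.2], [-12.5, -34.6], [-10.5, -47.0], [-5.5, -58.5]]
3 [[7.7, -9.9], [17.6, -17.6], [29.1, -22.6], [41.5, -24.5], [53.9, -23.3]]
4 [[11.8, 4.2], [22.2, 11.3], [30.4, 20.7], [36.1, 31.9], [38.9, 44.1]]
```

```bash
python3 -m creep '{"increments":[0,0,0,-0.4,12.5,0,-1, 0,0,0,-3.9,24.6,0,-1, 0,0,0,-10.3,35.4,0,-1, 0,0,0,-19.1,44.2,0,-1, 0,0,0,-29.9,50.6,0,-1]}'; python3 -m creep '{"increments":[0,0,0,0,0,0,-1, 0,0,0,0,0,0,-1]}'; python3 -m creep '{"increments":[0,0,0,-12,3.5,0,-1, 0,0,0,-24.6,3.9,0,-1, 0,0,0,-36.8,1.2,0,-1, 0,0,0,-48,-4.5,0,-1, 0,0,0,-57.4,-12.8,0,-1]}'; python3 -m creep '{"increments":[0,0,0,0,0,0,-1, 0,0,0,0,0,0,-1]}'
```

```text
clock: 17.45
ee_pos: [0.5826, -0.03, 0.1277]
eef_rot: [0.142, 3.133, 0.002]
contact_force: [4.4, -0.2, 6.5]
width: 0.0195
gripper_force: 59.4
clock: 17.65
ee_pos: [0.5805, -0.0293, 0.1277]
eef_rot: [0.141, 3.136, 0.005]
contact_force: [-0.1, 5.3, 10.2]
width: 0.0197
gripper_force: 59.9
clock: 18.15
ee_pos: [0.5243, -0.0436, 0.1278]
eef_rot: [0.142, 3.134, 0.001]
contact_force: [5.8, -0.1, 4.3]
width: 0.0199
gripper_force: 59.7
clock: 18.35
ee_pos: [0.5233, -0.045, 0.1277]
eef_rot: [0.145, 3.136, -0.003]
contact_force: [-1.0, -2.4, 10.8]
width: 0.02
gripper_force: 59.9
```

```bash
python3 -m creep '{"increments":[0,0,0,-7,-10.4,0,-1, 0,0,0,-11.3,-22.2,0,-1, 0,0,0,-12.5,-34.6,0,-1, 0,0,0,-10.5,-47,0,-1, 0,0,0,-5.5,-58.5,0,-1]}'; python3 -m creep '{"increments":[0,0,0,0,0,0,-1, 0,0,0,0,0,0,-1]}'; python3 -m creep '{"increments":[0,0,0,7.7,-9.9,0,-1, 0,0,0,17.6,-17.6,0,-1, 0,0,0,29.1,-22.6,0,-1, 0,0,0,41.5,-24.5,0,-1, 0,0,0,53.9,-23.3,0,-1]}'; python3 -m creep '{"increments":[0,0,0,0,0,0,-1, 0,0,0,0,0,0,-1]}'; python3 -m creep '{"increments":[0,0,0,11.8,4.2,0,-1, 0,0,0,22.2,11.3,0,-1, 0,0,0,30.4,20.7,0,-1, 0,0,0,36.1,31.9,0,-1, 0,0,0,38.9,44.1,0,-1]}'; python3 -m creep '{"increments":[0,0,0,0,0,0,-1, 0,0,0,0,0,0,-1]}'
```

```text
clock: 18.85
ee_pos: [0.5194, -0.1014, 0.1277]
eef_rot: [0.142, 3.133, 0.006]
contact_force: [6.8, 6.8, 5.8]
width: 0.0198
gripper_force: 59.7
clock: 19.05
ee_pos: [0.5203, -0.1026, 0.1278]
eef_rot: [0.144, 3.132, 0.001]
contact_force: [6.8, 0.7, 4.3]
width: 0.0195
gripper_force: 59.6
clock: 19.55
ee_pos: [0.5713, -0.1252, 0.1276]
eef_rot: [0.144, 3.138, 0.002]
contact_force: [-3.7, 2.7, 13.1]
width: 0.0199
gripper_force: 60.5
clock: 19.75
ee_pos: [0.5728, -0.1249, 0.1277]
eef_rot: [0.142, 3.135, 0.003]
contact_force: [1.4, 3.2, 8.2]
width: 0.0197
gripper_force: 60.2
clock: 20.25
ee_pos: [0.6121, -0.0828, 0.1278]
eef_rot: [0.145, 3.134, -0.005]
contact_force: [2.7, -3.5, 6.8]
width: 0.0196
gripper_force: 60.1
clock: 20.45
ee_pos: [0.6123, -0.0808, 0.1278]
eef_rot: [0.142, 3.133, 0.002]
contact_force: [4.1, 1.3, 5.3]
width: 0.0197
gripper_force: 60.0
```

One full turn is done, back at (612.3, -80.8). Running the second.

```bash
python3 -m creep '{"increments":[0,0,0,-0.4,12.5,0,-1, 0,0,0,-3.9,24.6,0,-1, 0,0,0,-10.3,35.4,0,-1, 0,0,0,-19.1,44.2,0,-1, 0,0,0,-29.9,50.6,0,-1]}'; python3 -m creep '{"increments":[0,0,0,0,0,0,-1, 0,0,0,0,0,0,-1]}'; python3 -m creep '{"increments":[0,0,0,-12,3.5,0,-1, 0,0,0,-24.6,3.9,0,-1, 0,0,0,-36.8,1.2,0,-1, 0,0,0,-48,-4.5,0,-1, 0,0,0,-57.4,-12.8,0,-1]}'; python3 -m creep '{"increments":[0,0,0,0,0,0,-1, 0,0,0,0,0,0,-1]}'; python3 -m creep '{"increments":[0,0,0,-7,-10.4,0,-1, 0,0,0,-11.3,-22.2,0,-1, 0,0,0,-12.5,-34.6,0,-1, 0,0,0,-10.5,-47,0,-1, 0,0,0,-5.5,-58.5,0,-1]}'; python3 -m creep '{"increments":[0,0,0,0,0,0,-1, 0,0,0,0,0,0,-1]}'; python3 -m creep '{"increments":[0,0,0,7.7,-9.9,0,-1, 0,0,0,17.6,-17.6,0,-1, 0,0,0,29.1,-22.6,0,-1, 0,0,0,41.5,-24.5,0,-1, 0,0,0,53.9,-23.3,0,-1]}'; python3 -m creep '{"increments":[0,0,0,0,0,0,-1, 0,0,0,0,0,0,-1]}'; python3 -m creep '{"increments":[0,0,0,11.8,4.2,0,-1, 0,0,0,22.2,11.3,0,-1, 0,0,0,30.4,20.7,0,-1, 0,0,0,36.1,31.9,0,-1, 0,0,0,38.9,44.1,0,-1]}'; python3 -m creep '{"increments":[0,0,0,0,0,0,-1, 0,0,0,0,0,0,-1, 0,0,0,0,0,0,-1]}'
```

```text
clock: 20.95
ee_pos: [0.5826, -0.03, 0.1278]
eef_rot: [0.142, 3.133, 0.002]
contact_force: [3.7, -0.0, 7.4]
width: 0.0196
gripper_force: 59.7
clock: 21.15
ee_pos: [0.5805, -0.0292, 0.1277]
eef_rot: [0.142, 3.136, 0.005]
contact_force: [-0.2, 4.8, 9.7]
width: 0.0198
gripper_force: 60.2
clock: 21.65
ee_pos: [0.5243, -0.0436, 0.1278]
eef_rot: [0.142, 3.134, 0.001]
contact_force: [6.2, -0.7, 4.1]
width: 0.0198
gripper_force: 59.9
clock: 21.85
ee_pos: [0.5233, -0.0449, 0.1277]
eef_rot: [0.145, 3.135, -0.003]
contact_force: [0.1, -3.5, 10.8]
width: 0.0194
gripper_force: 60.0
clock: 22.35
ee_pos: [0.5194, -0.1014, 0.1278]
eef_rot: [0.142, 3.133, 0.006]
contact_force: [6.3, 7.9, 5.5]
width: 0.0198
gripper_force: 59.8
clock: 22.55
ee_pos: [0.5202, -0.1025, 0.1277]
eef_rot: [0.144, 3.132, 0.001]
contact_force: [6.1, 2.0, 4.3]
width: 0.0197
gripper_force: 59.7
clock: 23.05
ee_pos: [0.5713, -0.1252, 0.1276]
eef_rot: [0.144, 3.138, 0.002]
contact_force: [-2.9, 4.1, 14.8]
width: 0.0194
gripper_force: 60.6
clock: 23.25
ee_pos: [0.5728, -0.1248, 0.1277]
eef_rot: [0.142, 3.135, 0.002]
contact_force: [1.8, 2.3, 8.4]
width: 0.02
gripper_force: 60.4
clock: 23.75
ee_pos: [0.6122, -0.0828, 0.1278]
eef_rot: [0.145, 3.134, -0.005]
contact_force: [2.3, -3.3, 7.5]
width: 0.0194
gripper_force: 60.2
clock: 24.05
ee_pos: [0.6123, -0.0809, 0.1278]
eef_rot: [0.142, 3.133, 0.002]
contact_force: [5.9, 2.2, 5.4]
width: 0.0198
gripper_force: 60.1
```

```bash
python3 -m creep '{"increments":[0,0,0,0,0.5,0,-1, 0,0,0,0,0.5,0,-1, 0,0,0,0,0.5,0,-1]}'; python3 - <<'E'
from h import *
im,d=get_image('top'); save('top2.png',im,1.5)
E
```

```text
clock: 24.35
ee_pos: [0.6123, -0.0808, 0.1278]
eef_rot: [0.143, 3.133, 0.001]
contact_force: [4.5, 1.0, 4.7]
width: 0.0197
gripper_force: 60.1
```

View pics/top2.png

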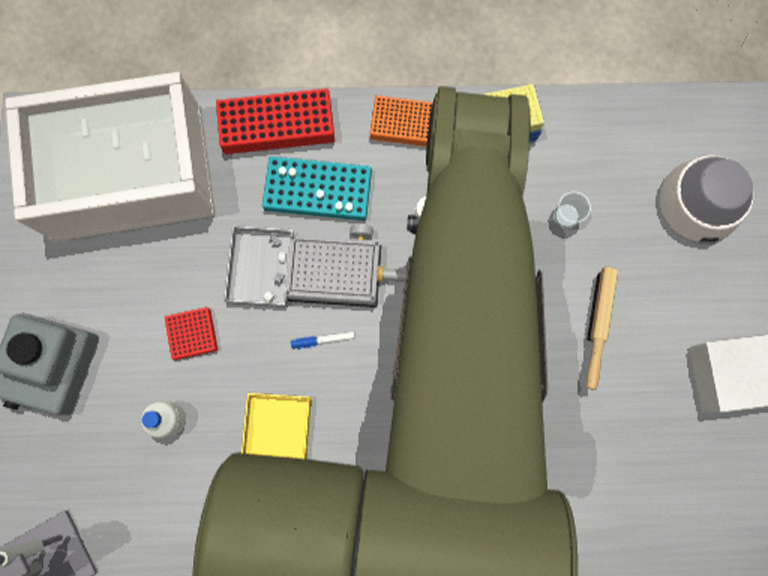

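The brush stands at (600,325), the scraps are in the tray around (277,268), and the things in view look undisturbed. The arm hides the jar and the freezer box. Handing in.

```bash
python3 -c "
from bench import close_job; print(close_job())"
```

```text
the job is handed in; nothing more can be done
None
```

Job handed in at about 24 s of the 72 s allowed, with no verdict returned: all four scraps were swept into the steel tray, the brush stands back where it was, and the valve was closed to its stop and backed off two turns (within about 0.5° by the arm's own position reading), with the gripper still holding the handle.

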